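Spin the tube carousel and stop it at the loading bay

TASK

Check that the sample-tube carousel runs freely: with a fingertip give the steel peg on its rim a good flick so that the round tray spins anticlockwise (seen from above), and let it run on untouched until the peg has gone past the upright white plate of the stand (the loading bay) at least once. Then, when the peg next comes round, or on a later round, brake the turning tray with a fingertip on the bare rim so that it comes to rest with the peg in front of the plate, between the plate's two edges, and take the finger away: do not stop it elsewhere and push it into place. Touch the tray only, not the tubes standing in it; lift nothing, leave the stand where it is, and leave the sample cup, the bottle and the carton alone.

Things in the scene. Friction and masses are not known exactly. Their poses are not given: they have to be found in the camera images.
- carousel: White stand of the carousel, loose, 2.5 kg: foot disc 170 mm across, 12 mm high; origin at the centre of its underside, on the tray's vertical axis, z up. An arm to its own -x carries the loading-bay plate: upright, 50 mm wide (along the stand's y), faces 120 and 126 mm from the axis, top 74 mm above the desk. The tray turns on the stand and counts as part of it.
- tray (a joint): Angle of the grey tray (rad), anticlockwise from above positive, counting on over turns; the peg is at the middle of the bay plate at 0, 2 pi, 4 pi.. It starts at 0.9 to 1.9: first pass at 2 pi, stop it at 4 pi or later. Free bearing: it loses some 5 % of its speed plus 0.05 rad/s each second; a flick under about 1.6 rad/s dies before 4 pi. A press of a few N stops it within 0.1 s.
- hub (a point): Centre of the tray's upper face, on the axis, 60 mm above the desk. The tray is a flat disc 212 mm across, 10 mm thick, about 0.65 kg; its upper face is bare for braking from 50 to 92 mm from the axis. It may creep for a second when the finger lifts off. A low steel hub cap, 22 mm across, rises 8 mm at the centre.
- peg_top (a point): Centre of the top of the steel flick peg, which turns with the tray: upright, 10 mm across, rising 25 mm above the tray's upper face (top 85 mm above the desk), 98 mm from the axis.
- bay (a point): The point on the stand, 98 mm from the axis and 60 mm above the desk, before the middle of the bay plate, where the peg shall stop.
- rack_a: Capped sample tube, 17 mm across, standing fixed in a tray socket 34 mm from the axis; its origin is its foot, 12 mm above the desk, its cap tops out 98 mm above the desk. Not to be touched.
- rack_b: Capped sample tube, 17 mm across, standing fixed in a tray socket 34 mm from the axis; its origin is its foot, 12 mm above the desk, its cap tops out 98 mm above the desk. Not to be touched.
- rack_c: Capped sample tube, 17 mm across, standing fixed in a tray socket 34 mm from the axis; its origin is its foot, 12 mm above the desk, its cap tops out 98 mm above the desk. Not to be touched.
- rack_d: Capped sample tube, 17 mm across, standing fixed in a tray socket 34 mm from the axis; its origin is its foot, 12 mm above the desk, its cap tops out 98 mm above the desk. Not to be touched.
- cup: Bystander: sample cup with screw cap, 62 mm across, 69 mm high, loose on the desk left of the carousel; origin at the centre of its underside.
- bottle: Bystander: small amber bottle, 36 mm across, 67 mm high, loose on the desk left of the carousel; origin at the centre of its underside.
- carton: Bystander: printed dressing carton 103 x 152 x 50 mm, loose on the desk at the left; origin at the centre of its underside.

How it is judged (in metres and radians):
On the way, in this order (a step that is already met when the one before it is completed fails the run):
1. the tray spins free, anticlockwise, faster than 1 rad/s, with no finger on it (velocity of joint tray above 1 rad/s and contact force between the fingers and carousel below 0.1 N), for 0.3 s.
2. the peg has passed the bay once and the tray still runs free, with no finger on it (value of joint tray between 6.8 and 12.2 rad and velocity of joint tray above 0.1 rad/s and contact force between the fingers and carousel below 0.1 N), for 0.1 s.
3. a finger is on the tray and it has come to rest with the peg in front of the bay plate (25 mm either side of its middle), on the second pass or later (value of joint tray above 12 rad and horizontal distance between peg_top and bay below 0.025 m and contact force between the fingers and carousel above 0.3 N and velocity of joint tray between -0.1 and 0.1 rad/s), for 0.1 s.
At the end, for the whole second after the job is handed in: The tray is at rest (under 0.05 rad/s) after the peg's second or a later pass, the peg within 25 mm of the middle of the bay plate; the stand within 20 mm of where it stood and level; cup, bottle and carton within 20 mm of where they stood (value of joint tray above 12 rad and horizontal distance between peg_top and bay below 0.025 m and velocity of joint tray between -0.05 and 0.05 rad/s and distance of each of carousel, cup, bottle, carton from where it was at the start of the episode below 0.02 m and angle between carousel's own z axis and vertical below 0.05 rad); the robot touches nothing.
It fails at once if after its free run past the bay the tray stands still with the peg away from the bay plate (value of joint tray above 6.9 rad and horizontal distance between peg_top and bay above 0.028 m and velocity of joint tray between -0.03 and 0.03 rad/s).
It fails at once if the stand is lifted (5 mm), tilted or shoved more than 20 mm (height (world z) of carousel above 0.005 m or angle between carousel's own z axis and vertical above 0.1 rad or distance of carousel from where it was at the start of the episode above 0.02 m).
It fails at once if a tube in the tray is touched (contact force between any of the fingers, the arm and rack_a above 0.5 N or contact force between any of the fingers, the arm and rack_b above 0.5 N or contact force between any of the fingers, the arm and rack_c above 0.5 N or contact force between any of the fingers, the arm and rack_d above 0.5 N).
It fails at once if the cup, bottle or carton is moved more than 20 mm (distance of any of cup, bottle, carton from where it was at the start of the episode above 0.02 m).
It also fails if it takes over 64 s, if anything falls off the work surface, if the arm or the gripper's body presses on something with over 40 N, if the wrist force passes 120 N, or if a joint passes its speed limit or range.

ROBOT

A 6-joint arm with a two-finger parallel gripper is mounted at the origin on a cart in front of the work surface, level with it; the furniture and walls round the work are solid. World frame = base frame: x ahead of the robot, y to its left, z up, the work surface at z = 0. Lengths are in m, angles in degrees, forces in N, time in s.
With the tool pointing down it reaches from about 0.4 to 0.825 m from the base axis. Payload 7 kg.
Tool frame: the origin (TCP) lies midway between the tips of the shut fingers; the grasp point (between the pads) lies r.grip_depth behind it (r.grip_depth is the distance from the TCP to the grasp point, in m); z points along the fingers, y is the line along which they close (so a half turn about z gives the same grasp; the last joint's range is limited). The gripper opens to 88 mm and grips with 3 to 60 N. Pads are 19 mm wide; open, the fingers measure 130 mm over their backs; the gripper's body (78 mm by 193 mm) begins 47 mm behind the grasp point.
Start: joints at [83.027, 20.546, 0.682, 0, -70.136, -16.507], TCP at [0.269, 0.619, 0.227] pointing down, gripper open.
Joint ranges: [-176.03, 176.03], [-82.01, 121.73], [-58.28, 71.71], [-173.87, 95.51], [-174.79, -0.11], [-173.66, 173.66]. Speed limits (degrees/s): [136.94, 136.94, 172.46, 180, 180, 180].

INTERFACE

Orientations are given as [roll, pitch, yaw] about the fixed x, y, z axes, in that order (R = Rz(yaw) Ry(pitch) Rx(roll)).
In Python, from plant import r gives the robot as it stands.
- The arm moves only by the shell command python3 -m pendant 'ROWS' [OPENING] [FORCE]. ROWS is one flat JSON list of numbers that holds 1 to 12 rows one after another, with no inner brackets; each row has 6 numbers: dx, dy, dz in m, then a rotation vector rx, ry, rz in degrees; each row is the pose to reach, as a shift and turn from the pose commanded when the command began, along the tool's axes at that moment; what a row does not reach only later rows make up. A row lasts 1/12 s, in which the tool goes at most 0.0417 m and 7.16 degrees, less where a joint would pass 70% of its speed; a pose out of reach is approached as far as the arm can. OPENING is the finger opening in m, set as the command begins (- or left out keeps the last). The fingers move at their own pace and stop on an object; FORCE is the grip in N (left out, the last holds). Time passes only in rows, so rows that do not move let the fingers close. It prints the time, the measured TCP pose, the force, the opening and the grip force at its end. Input that does not fit is refused with a message, and nothing moves.
- r.get_state(): the state, without advancing time (a new reading comes with each control period).
- r.capture(name): name is "scene" or "top" or "wrist"; returns a dict with "frame" (420x560x3 uint8, red, green, blue), "z_map" (420x560 float32, m along the optical axis (not along the pixel's ray), 0 where there is no reading), "fx", "fy", "cx", "cy" (pixels), "D" ([k1, k2, p1, p2, k3] as OpenCV has them; the pictures are not rectified), "cam_to_world" (4x4, takes a point from camera to world coordinates). Camera axes: x right, y down, z forward; pixel columns grow to the right and rows downward; lengths in m; the calibration is good to about 2 mm. A picture is of the moment at which its call begins.
- r.close_job(): hands the job in; it is judged then, once.
The state is a dict: "time_s": time; "joints": joint angles; "qd": joint speeds; "joint_torque": joint torques, N m; "tcp_pos": TCP position; "eef_rot": TCP orientation; "contact_force": force on the tool from outside, world axes, zero at the start; "moment": the same for the moment, N m; "gripper_width": finger opening in m; "gripper_force": force on a finger pad.
Only numpy, scipy, OpenCV 4.12 (cv2) and the standard library are available. Lean on these libraries where they do the work, as an engineer would, in place of code of your own. Each camera call takes 0.05 s, during which the arm holds its last target. There are 200 camera calls.

## Working session

There is one attempt and no reset: what is moved stays moved. The work goes in short steps, Python scripts to look and compute and a shell command to move; the robot and the scene stay as the last step left them, time stands still between calls to the robot, and variables do not carry over. Pictures are saved under pics/ and viewed, at most 10 in all, crops included, and the job is handed in when it is done.

```bash
mkdir -p pics; ls
cat > h.py <<'E'
import numpy as np, cv2
from plant import r
def cap(n,save=None):
    c=r.capture(n)
    if save: cv2.imwrite('pics/'+save,cv2.cvtColor(c['frame'],cv2.COLOR_RGB2BGR))
    return c
def ray(c,uv):
    K=np.array([[c['fx'],0,c['cx']],[0,c['fy'],c['cy']],[0,0,1]])
    p=cv2.undistortPoints(np.array(uv,float).reshape(-1,1,2),K,np.array(c['D'],float)).reshape(-1,2)
    T=np.array(c['cam_to_world']); d=np.c_[p,np.ones(len(p))]@T[:3,:3].T
    return T[:3,3],d
def onplane(c,uv,z):
    o,d=ray(c,uv); return o+d*((z-o[2])/d[:,2])[:,None]
E
python3 - <<'E'
from h import *
for n in('top','scene'):
    c=cap(n,n+'0.png'); print(n,np.round(c['cam_to_world'],3).tolist(),c['fx'])
s=r.get_state(); print(s,r.grip_depth)
E
```

```text
pics
top [[0.009, -0.991, 0.135, 0.404], [-1.0, -0.007, 0.018, 0.18], [-0.017, -0.135, -0.991, 1.083], [0.0, 0.0, 0.0, 1.0]] 472.8821114940435
scene [[0.582, -0.596, 0.554, 0.073], [-0.813, -0.417, 0.406, -0.174], [-0.011, -0.687, -0.727, 0.709], [0.0, 0.0, 0.0, 1.0]] 394.77621270015214
{'time_s': 0.1, 'joints': array([ 8.30266174e+01,  2.05883803e+01,  6.40434844e-01, -1.87587952e-02,
       -7.01341439e+01, -1.65073638e+01]), 'qd': array([ 0.03993049, -0.14656485,  0.10529553,  0.13444626,  0.03311295,
       -0.02534297]), 'joint_torque': array([-1.66910104e-03, -5.84165990e+01,  2.93750006e+01,  7.01557517e+00,
        1.01267447e-02, -5.17120043e-05]), 'tcp_pos': array([0.26878957, 0.61871967, 0.22571203]), 'eef_rot': array([ 1.79916283e+02, -6.41847816e-03, -2.34871290e+01]), 'contact_force': array([ 0.5238628 , -0.90286731, -0.32355773]), 'moment': array([-0.00156515,  0.04192108,  0.01624985]), 'gripper_force': 0.0, 'gripper_width': 0.08728411537623418} 0.0188
```

View pics/top0.png

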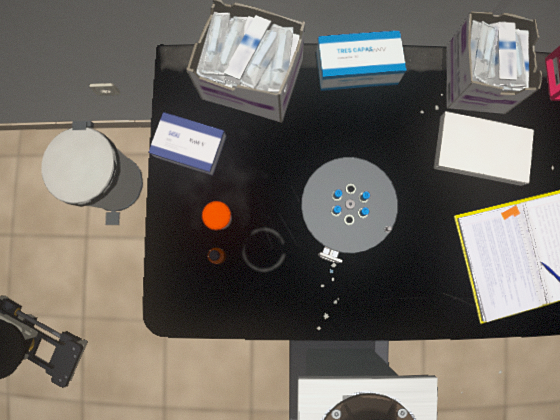

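View pics/scene0.png

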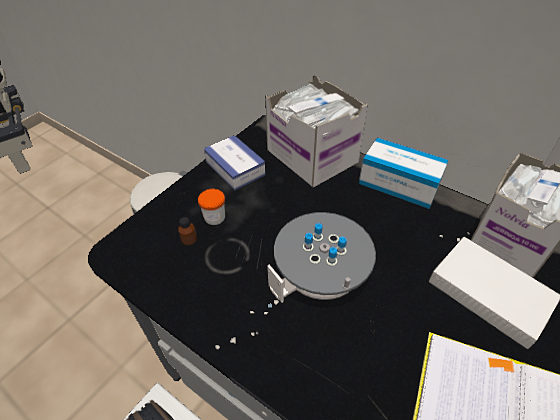

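Top view: tray centred near (350,204), peg at (388,230), bay plate at (330,255), four blue-capped tubes around the hub. Cup, bottle and carton are well to the left.

Run:
```python
from h import *
c=cap('top'); f=c['frame']; hsv=cv2.cvtColor(f,cv2.COLOR_RGB2HSV)
# tray mask: grey mid
g=((hsv[...,1]<60)&(hsv[...,2]>75)&(hsv[...,2]<175)).astype(np.uint8)
m=np.zeros_like(g); cv2.circle(m,(350,204),60,1,-1); g&=m
cs,_=cv2.findContours(g,cv2.RETR_EXTERNAL,cv2.CHAIN_APPROX_NONE); k=max(cs,key=cv2.contourArea)
P=onplane(c,k.reshape(-1,2),0.06)[:,:2]
for i in range(5):
    A=np.c_[2*P,np.ones(len(P))]; s=np.linalg.lstsq(A,(P**2).sum(1),rcond=None)[0]; C=s[:2]; R=np.sqrt(s[2]+C@C)
    e=abs(np.hypot(*(P-C).T)-R); P=P[e<max(2*np.median(e),.001)]
print('hub',C,R,len(P))
w=((hsv[...,1]<40)&(hsv[...,2]>200)).astype(np.uint8); w[:240]=0;w[266:]=0;w[:,:315]=0;w[:,350:]=0
n,l,st,ce=cv2.connectedComponentsWithStats(w); print(st,ce)
i=1+np.argmax(st[1:,4]); 
ys,xs=np.nonzero(l==i); Q=onplane(c,np.c_[xs,ys],.074)[:,:2]; print('plate ext',Q.min(0),Q.max(0),Q.mean(0)-C)
print('peg',onplane(c,[[388,230]],.085)[0,:2]-C)
b=((hsv[...,0]>95)&(hsv[...,0]<115)&(hsv[...,1]>120)).astype(np.uint8)&m
n,l,st,ce=cv2.connectedComponentsWithStats(b)
for j in range(1,n):
    if st[j,4]>20: print('tube',onplane(c,[ce[j]],.098)[0,:2]-C,st[j,4])
big=cv2.resize(f[145:275,280:420],None,fx=5,fy=4.5,interpolation=cv2.INTER_CUBIC)
s=cap('scene')['frame'][200:320,250:400]
s=cv2.resize(s,(700,560),interpolation=cv2.INTER_CUBIC)
cv2.imwrite('pics/crop1.png',cv2.cvtColor(big,cv2.COLOR_RGB2BGR)); cv2.imwrite('pics/crop2.png',cv2.cvtColor(s,cv2.COLOR_RGB2BGR))
```

```text
hub [0.53729597 0.05101166] 0.1050548207563147 200
[[     0      0    560    420 235067]
 [   320    248     22     14    123]
 [   323    257      1      1      1]
 [   325    258      2      1      2]
 [   330    260      2      1      2]
 [   333    261      1      1      1]
 [   333    264      2      2      4]] [[279.47119332 209.47444346]
 [330.43089431 254.13821138]
 [323.         257.        ]
 [325.5        258.        ]
 [330.5        260.        ]
 [333.         261.        ]
 [333.5        264.5       ]]
plate ext [0.41360262 0.07149758] [0.44103496 0.11617384] [-0.10924048  0.04296646]
peg [-0.0580376  -0.07883384]
tube [0.01813787 0.02912333] 47
tube [ 0.01445177 -0.0295149 ] 49
tube [-0.01519037  0.03119675] 44
tube [-0.01879739 -0.02707335] 48
```

View pics/crop1.png

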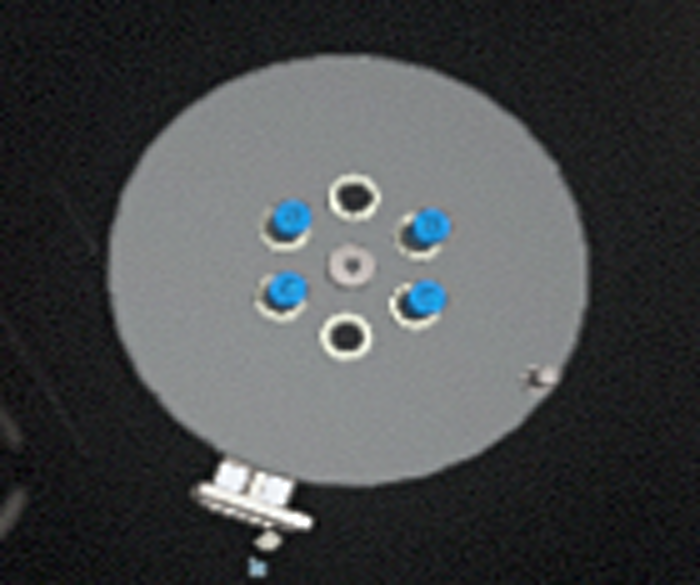

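Crop: plate's top edge runs from about (200,490) to (305,523) in the crop, i.e. full-image centre (331,257.7). Bay direction is about 160°, peg direction about 234°, so the tray angle is about 1.28 rad. I'll flick along the tangent with the fingers shut and the wide side radial (yaw −36.4°).

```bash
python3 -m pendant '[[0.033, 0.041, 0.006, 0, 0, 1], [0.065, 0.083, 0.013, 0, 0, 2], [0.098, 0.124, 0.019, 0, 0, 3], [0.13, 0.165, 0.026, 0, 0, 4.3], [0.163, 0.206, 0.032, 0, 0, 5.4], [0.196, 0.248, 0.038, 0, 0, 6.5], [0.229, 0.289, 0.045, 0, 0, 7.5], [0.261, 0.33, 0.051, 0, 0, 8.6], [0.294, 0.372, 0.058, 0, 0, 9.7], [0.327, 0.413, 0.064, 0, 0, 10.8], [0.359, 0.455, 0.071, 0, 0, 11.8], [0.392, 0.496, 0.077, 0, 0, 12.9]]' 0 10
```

```text
refused: ROWS must be one flat list, 6 numbers to a row, no inner brackets. Nothing was moved.
```

Nothing moved. I misread the format; it is one flat list, 6 numbers to a row, no inner brackets. Resending.

```bash
python3 -m pendant '[0.033, 0.041, 0.006, 0, 0, 1, 0.065, 0.083, 0.013, 0, 0, 2, 0.098, 0.124, 0.019, 0, 0, 3, 0.13, 0.165, 0.026, 0, 0, 4.3, 0.163, 0.206, 0.032, 0, 0, 5.4, 0.196, 0.248, 0.038, 0, 0, 6.5, 0.229, 0.289, 0.045, 0, 0, 7.5, 0.261, 0.33, 0.051, 0, 0, 8.6, 0.294, 0.372, 0.058, 0, 0, 9.7, 0.327, 0.413, 0.064, 0, 0, 10.8, 0.359, 0.455, 0.071, 0, 0, 11.8, 0.392, 0.496, 0.077, 0, 0, 12.9]' 0 10
cat >> h.py <<'E'
HUB=np.array([.5373,.0510]); BAY=160.4
def rel():
    s=r.get_state(); from math import radians
    y=radians(s['eef_rot'][2]); t=np.array([np.cos(y),np.sin(y)]); n=np.array([np.sin(y),-np.cos(y)])
    d=s['tcp_pos'][:2]-HUB; print('t',s['time_s'],'tool-frame rel hub',np.round([d@t,d@n],4),'z',s['tcp_pos'][2].round(4),'rpy',s['eef_rot'].round(2),'F',s['contact_force'].round(2),'w',s['gripper_width'].round(4))
E
python3 - <<'E'
from h import *
rel(); cap('scene','s1.png')
E
```

```text
time_s: 1.2
tcp_pos: [0.396, 0.1374, 0.1662]
eef_rot: [-179.9, -0.0, -36.4]
contact_force: [1.3, 0.1, 0.5]
gripper_width: 0.0132
gripper_force: 0.0Traceback (most recent call last):
  File "<stdin>", line 2, in <module>
  File "h.py", line 18, in rel
    d=s['tcp_pos'][:2]-HUB; print('t',s['time_s'],'tool-frame rel hub',np.round([d@t,d@n],4),'z',s['tcp_pos'][2].round(4),'rpy',s['eef_rot'].round(2),'F',s['contact_force'].round(2),'w',s['gripper_width'].round(4))
                                                                                                                                                                                          ^^^^^^^^^^^^^^^^^^^^^^^^
AttributeError: 'float' object has no attribute 'round'
```

```bash
sed -i "s/,s\['gripper_width'\].round(4)//; s/,'w')/)/" h.py; python3 -m pendant '[0.03, 0.024, 0.004, 0, 0, 0, 0.06, 0.048, 0.009, 0, 0, 0, 0.09, 0.072, 0.013, 0, 0, 0, 0.105, 0.084, 0.016, 0, 0, 0, 0.105, 0.084, 0.016, 0, 0, 0, 0.105, 0.084, 0.016, 0, 0, 0]' 0
python3 - <<'E'
from h import *
rel(); c=cap('scene'); cv2.imwrite('pics/s1.png',cv2.resize(c['frame'][150:330,200:440],(800,600))[...,::-1])
E
```

```text
time_s: 1.7
tcp_pos: [0.4307, 0.0083, 0.1498]
eef_rot: [180.0, 0.0, -36.6]
contact_force: [-0.7, -0.5, 0.2]
gripper_width: 0.0005
gripper_force: 0.0
t 1.7 tool-frame rel hub [-0.0602  0.0978] z 0.1498 rpy [ 1.7997e+02  2.0000e-02 -3.6560e+01] F [-0.68 -0.47  0.17]
```

View pics/s1.png

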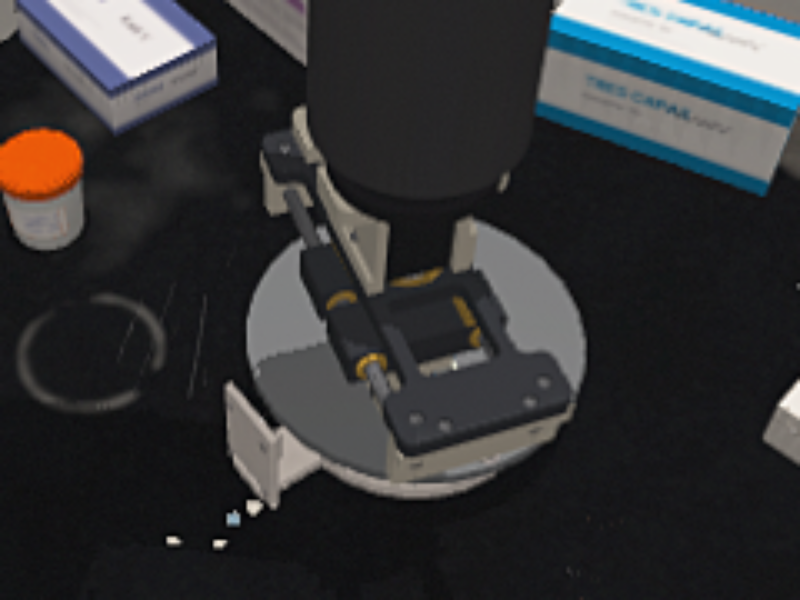

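The fingers are shut and hover behind the peg; plate and cup are clear of the gripper. Next I descend behind the peg and creep close to it.

```bash
python3 -m pendant '[0, 0, 0.03, 0, 0, 0, 0, 0, 0.06, 0, 0, 0, 0, 0, 0.08, 0, 0, 0, 0, 0, 0.082, 0, 0, 0, 0.012, 0, 0.082, 0, 0, 0, 0.024, 0, 0.082, 0, 0, 0, 0.032, 0, 0.082, 0, 0, 0, 0.037, 0, 0.082, 0, 0, 0, 0.039, 0, 0.082, 0, 0, 0, 0.039, 0, 0.082, 0, 0, 0]' 0
python3 - <<'E'
from h import *
rel(); c=cap('scene'); cv2.imwrite('pics/s2.png',cv2.resize(c['frame'][210:330,240:400],(800,600))[...,::-1])
E
```

```text
time_s: 2.58
tcp_pos: [0.4625, -0.0136, 0.0685]
eef_rot: [-180.0, -0.0, -36.4]
contact_force: [-0.2, -0.4, -0.0]
gripper_width: 0.0006
gripper_force: 0.0
t 2.5833 tool-frame rel hub [-0.0219  0.0963] z 0.0685 rpy [-1.7997e+02 -2.0000e-02 -3.6400e+01] F [-0.24 -0.42 -0.  ]
```

View pics/s2.png

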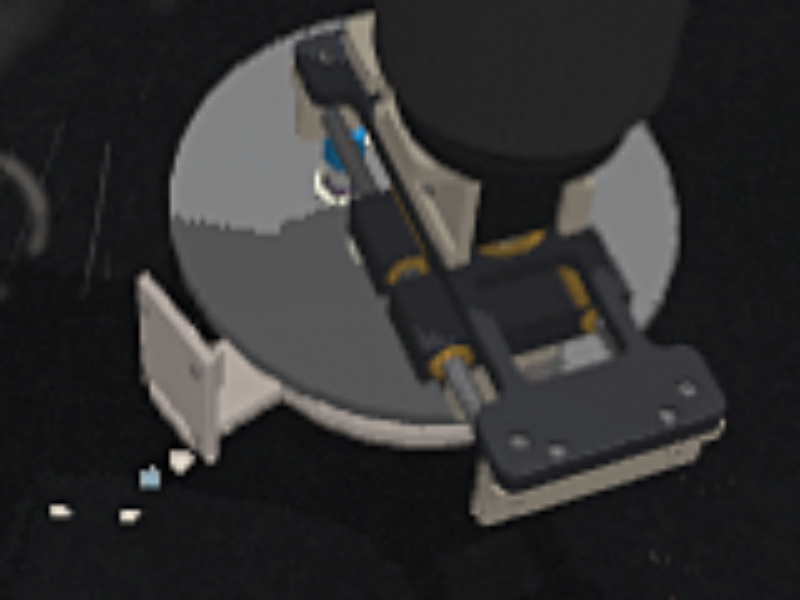

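```bash
python3 -m pendant '[0.005, 0, 0, 0, 0, 0, 0.015, 0, 0, 0, 0, 0, 0.030, 0, 0, 0, 0, 0, 0.048, 0, 0, 0, 0, 0, 0.066, 0, 0, 0, 0, 0, 0.071, 0, 0, 0, 0, 0, 0.071, 0, -0.015, 0, 0, 0, 0.071, 0, -0.05, 0, 0, 0, 0.071, 0, -0.08, 0, 0, 0]' 0
python3 - <<'E'
from h import *
rel()
for n in('top','scene'):
    c=cap(n); x=c['frame'][140:275,270:430] if n=='top' else c['frame'][200:320,250:410]
    cv2.imwrite('pics/f_%s.png'%n,cv2.resize(x,(400,320))[...,::-1])
import cv2
a=np.hstack([cv2.imread('pics/f_%s.png'%n) for n in('top','scene')]); cv2.imwrite('pics/f.png',a)
rel()
E
```

```text
time_s: 3.38
tcp_pos: [0.5186, -0.0564, 0.1484]
eef_rot: [179.9, 0.1, -36.4]
contact_force: [1.5, 0.9, 0.0]
gripper_width: 0.0004
gripper_force: 0.0
t 3.3833 tool-frame rel hub [0.0488 0.0975] z 0.1484 rpy [ 1.7986e+02  1.0000e-01 -3.6410e+01] F [1.49 0.91 0.01]
t 3.4833 tool-frame rel hub [0.0513 0.0948] z 0.153 rpy [-179.7    -0.34  -36.34] F [ 0.91 -0.51  0.55]
```

View pics/f.png

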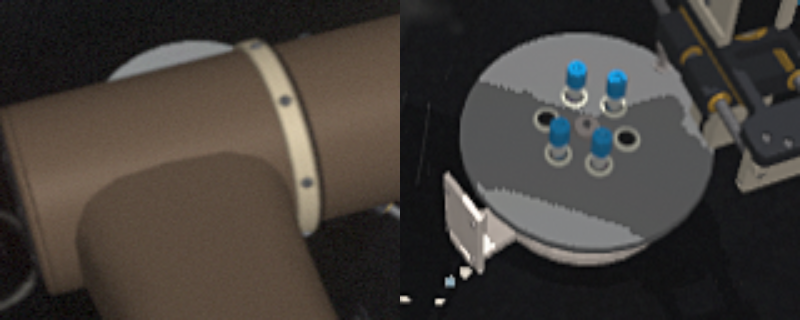

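Scene camera (right half) sees the turning tray and tubes well; the top camera is blocked by the arm. I'll track the tubes and peg through the scene camera depth and colour.

```bash
cat >> h.py <<'E'
def track(n):
    out=[]
    for i in range(n):
        t=r.get_state()['time_s']; c=r.capture('scene'); f=c['frame']; hsv=cv2.cvtColor(f,cv2.COLOR_RGB2HSV)
        b=((hsv[...,0]>95)&(hsv[...,0]<115)&(hsv[...,1]>120)).astype(np.uint8)
        k,l,st,ce=cv2.connectedComponentsWithStats(b); an=[]
        for j in range(1,k):
            if st[j,4]<12: continue
            d=onplane(c,[ce[j]],.092)[0,:2]-HUB
            if abs(np.hypot(*d)-.034)<.012: an.append(np.degrees(np.arctan2(d[1],d[0])))
        a6=np.degrees(np.angle(np.exp(1j*np.radians(np.array(an)*6)).mean()))/6 if an else np.nan
        z=c['z_map']; v,u=np.nonzero(z>0); k0=(u>230)&(u<400)&(v>190)&(v<320); u,v=u[k0],v[k0]
        o,d=ray(c,np.c_[u,v]); P=o+d*z[v,u][:,None]; q=P[:,:2]-HUB; R=np.hypot(*q.T)
        m=(P[:,2]>.068)&(P[:,2]<.09)&(R>.088)&(R<.107)
        pk=q[m]; pa=np.degrees(np.arctan2(*pk.mean(0)[::-1])) if m.sum()>2 else np.nan
        sp=np.hypot(*pk.std(0)) if m.sum() else 0
        out.append((t,len(an),a6,pa,m.sum(),sp)); print('%.3f n%d a6 %.1f | peg %.1f n%d sd%.3f rel %.2f'%(t,len(an),a6%60,pa%360,m.sum(),sp,np.radians((pa-BAY)%360)))
    o=np.array(out); ok=~np.isnan(o[:,2])
    a=np.degrees(np.unwrap(np.radians(o[ok,2]*6)))/6
    if ok.sum()>3:
        p=np.polyfit(o[ok,0]-o[-1,0],np.radians(a),2 if ok.sum()>14 else 1); print('fit',p,'a6 end deg',np.degrees(p[-1])%60)
    return o
E
python3 - <<'E'
from h import *
track(10); rel()
E
```

```text
3.483 n4 a6 58.0 | peg 358.6 n36 sd0.004 rel 3.46
3.533 n4 a6 7.6 | peg 8.4 n34 sd0.003 rel 3.63
3.583 n4 a6 17.1 | peg 18.1 n34 sd0.004 rel 3.80
3.633 n4 a6 26.7 | peg 27.8 n37 sd0.004 rel 3.97
3.683 n4 a6 35.7 | peg 37.4 n33 sd0.004 rel 4.14
3.733 n4 a6 45.1 | peg 47.3 n29 sd0.003 rel 4.31
3.783 n4 a6 54.6 | peg 56.8 n34 sd0.004 rel 4.47
3.833 n4 a6 3.5 | peg 66.2 n31 sd0.003 rel 4.64
3.883 n4 a6 12.6 | peg 75.9 n32 sd0.003 rel 4.81
3.933 n4 a6 22.1 | peg 85.3 n31 sd0.003 rel 4.97
fit [3.24969772 1.43463553] a6 end deg 22.198560999290223
t 3.9833 tool-frame rel hub [0.0487 0.0969] z 0.1474 rpy [ 1.7994e+02  5.0000e-02 -3.6380e+01] F [ 0.36  0.21 -0.58]
```

Tray runs at about 3.3 rad/s, peg tracked cleanly. I'll let it run several rounds to slow down and meanwhile move to the braking hover.

```bash
python3 -m pendant '[0.008, -0.03, 0, 0, 0, 0, 0.016, -0.06, 0, 0, 0, 0, 0.022, -0.09, 0, 0, 0, 0, 0.022, -0.097, 0, 0, 0, 0, 0.022, -0.097, 0, 0, 0, 0, 0.022, -0.097, 0.03, 0, 0, 0, 0.022, -0.097, 0.06, 0, 0, 0, 0.022, -0.097, 0.074, 0, 0, 0, 0.022, -0.097, 0.078, 0, 0, 0, 0.022, -0.097, 0.078, 0, 0, 0]' 0
python3 - <<'E'
from h import *
rel(); track(20); rel()
E
```

```text
time_s: 4.82
tcp_pos: [0.5934, 0.0085, 0.069]
eef_rot: [179.9, 0.1, -36.4]
contact_force: [-0.5, -0.4, 0.0]
gripper_width: 0.0004
gripper_force: 0.0
t 4.8167 tool-frame rel hub [0.0704 0.001 ] z 0.069 rpy [ 1.7986e+02  9.0000e-02 -3.6400e+01] F [-0.54 -0.44  0.02]
4.817 n4 a6 59.8 | peg 240.9 n43 sd0.004 rel 1.40
4.867 n4 a6 8.4 | peg 249.4 n43 sd0.004 rel 1.55
4.917 n4 a6 16.9 | peg 257.9 n45 sd0.004 rel 1.70
4.967 n4 a6 25.7 | peg 265.9 n34 sd0.003 rel 1.84
5.017 n4 a6 33.7 | peg 274.6 n37 sd0.003 rel 1.99
5.067 n4 a6 42.3 | peg 282.9 n39 sd0.003 rel 2.14
5.117 n4 a6 50.8 | peg 290.7 n25 sd0.003 rel 2.27
5.167 n4 a6 59.2 | peg nan n1 sd0.000 rel nan
5.217 n4 a6 7.6 | peg nan n0 sd0.000 rel nan
5.267 n4 a6 15.8 | peg nan n0 sd0.000 rel nan
5.317 n4 a6 24.4 | peg nan n0 sd0.000 rel nan
5.367 n4 a6 32.4 | peg nan n0 sd0.000 rel nan
5.417 n4 a6 40.9 | peg nan n0 sd0.000 rel nan
5.467 n4 a6 49.3 | peg nan n0 sd0.000 rel nan
5.517 n4 a6 58.0 | peg nan n0 sd0.000 rel nan
5.567 n4 a6 6.3 | peg nan n1 sd0.000 rel nan
5.617 n4 a6 14.9 | peg 15.7 n24 sd0.003 rel 3.76
5.667 n4 a6 22.8 | peg 23.5 n36 sd0.004 rel 3.89
5.717 n4 a6 31.0 | peg 32.0 n35 sd0.004 rel 4.04
5.767 n4 a6 38.8 | peg 40.4 n31 sd0.004 rel 4.19
fit [-0.04629271  2.88335965  2.77933368] a6 end deg 39.24408984156452
t 5.8167 tool-frame rel hub [ 0.0709 -0.0003] z 0.07 rpy [ 1.7999e+02  1.0000e-02 -3.6380e+01] F [-0.24  0.13 -0.8 ]
```

```bash
for i in 1 2 3; do python3 -m pendant '[0, 0, 0, 0, 0, 0, 0, 0, 0, 0, 0, 0, 0, 0, 0, 0, 0, 0, 0, 0, 0, 0, 0, 0, 0, 0, 0, 0, 0, 0, 0, 0, 0, 0, 0, 0, 0, 0, 0, 0, 0, 0, 0, 0, 0, 0, 0, 0, 0, 0, 0, 0, 0, 0, 0, 0, 0, 0, 0, 0, 0, 0, 0, 0, 0, 0, 0, 0, 0, 0, 0, 0]' 0 >/dev/null; done
python3 - <<'E'
from h import *
track(12); rel()
c=cap('scene'); z=c['z_map']; v,u=np.nonzero(z>0); k0=(u>230)&(u<400)&(v>190)&(v<330); u,v=u[k0],v[k0]
o,d=ray(c,np.c_[u,v]); P=o+d*z[v,u][:,None]; q=P[:,:2]-HUB; R=np.hypot(*q.T); a=np.degrees(np.arctan2(q[:,1],q[:,0]))%360
m=(P[:,2]>.045)&(P[:,2]<.08)&(R>.112)&(R<.135)&(a>130)&(a<190)
print('plate',m.sum(),np.percentile(a[m],[0,2,50,98,100]),R[m].mean())
E
```

```text
8.817 n4 a6 0.3 | peg 123.9 n39 sd0.004 rel 5.65
8.867 n4 a6 6.9 | peg 130.5 n36 sd0.004 rel 5.76
8.917 n4 a6 13.4 | peg 136.7 n39 sd0.004 rel 5.87
8.967 n4 a6 19.4 | peg 143.2 n31 sd0.003 rel 5.98
9.017 n4 a6 26.0 | peg 149.4 n38 sd0.004 rel 6.09
9.067 n4 a6 32.2 | peg 155.7 n40 sd0.003 rel 6.20
9.117 n4 a6 38.5 | peg 162.2 n41 sd0.004 rel 0.03
9.167 n4 a6 45.2 | peg 168.0 n41 sd0.004 rel 0.13
9.217 n4 a6 51.4 | peg 174.2 n38 sd0.003 rel 0.24
9.267 n4 a6 58.0 | peg 180.0 n39 sd0.004 rel 0.34
9.317 n4 a6 4.1 | peg 185.8 n38 sd0.003 rel 0.44
9.367 n4 a6 10.5 | peg 191.9 n44 sd0.004 rel 0.55
fit [2.22431916 1.23107531] a6 end deg 10.535419519673042
t 9.4167 tool-frame rel hub [ 0.0709 -0.0004] z 0.0701 rpy [-180.     -0.    -36.38] F [-0.27 -0.52  0.76]
plate 183 [148.70113176 149.82545712 161.92221049 171.42189462 171.80392761] 0.12566598932407033
```

```bash
for i in 1 2 3 4 5; do python3 -m pendant '[0, 0, 0, 0, 0, 0, 0, 0, 0, 0, 0, 0, 0, 0, 0, 0, 0, 0, 0, 0, 0, 0, 0, 0, 0, 0, 0, 0, 0, 0, 0, 0, 0, 0, 0, 0, 0, 0, 0, 0, 0, 0, 0, 0, 0, 0, 0, 0, 0, 0, 0, 0, 0, 0, 0, 0, 0, 0, 0, 0, 0, 0, 0, 0, 0, 0, 0, 0, 0, 0, 0, 0]' 0 >/dev/null; done
python3 - <<'E'
from h import *
track(10); rel()
E
```

```text
14.467 n4 a6 46.6 | peg nan n0 sd0.000 rel nan
14.517 n4 a6 50.7 | peg nan n0 sd0.000 rel nan
14.567 n4 a6 55.1 | peg nan n0 sd0.000 rel nan
14.617 n4 a6 59.0 | peg nan n0 sd0.000 rel nan
14.667 n4 a6 3.1 | peg nan n0 sd0.000 rel nan
14.717 n4 a6 7.3 | peg nan n1 sd0.000 rel nan
14.767 n4 a6 11.2 | peg 11.7 n10 sd0.003 rel 3.69
14.817 n4 a6 15.4 | peg 15.5 n24 sd0.003 rel 3.75
14.867 n4 a6 19.2 | peg 19.0 n32 sd0.004 rel 3.82
14.917 n4 a6 23.0 | peg 23.0 n32 sd0.004 rel 3.88
fit [1.41642404 0.40700207] a6 end deg 23.319500593877546
t 14.9667 tool-frame rel hub [ 0.0709 -0.0003] z 0.07 rpy [180.     0.   -36.38] F [ 0.83  0.02 -0.57]
```

```bash
python3 -m pendant '[0, 0, 0.002, 0, 0, 0, 0, 0, 0.004, 0, 0, 0, 0, 0, 0.005, 0, 0, 0, 0, 0, 0.005, 0, 0, 0, 0, 0, 0.005, 0, 0, 0, 0, 0, 0.005, 0, 0, 0, 0, 0, 0.005, 0, 0, 0, 0, 0, 0.005, 0, 0, 0, 0, 0, 0.005, 0, 0, 0, 0, 0, 0.005, 0, 0, 0, 0, 0, 0.005, 0, 0, 0, 0, 0, 0.005, 0, 0, 0]' 0
python3 - <<'E'
from h import *
track(7); rel()
E
```

```text
time_s: 15.97
tcp_pos: [0.5946, 0.0092, 0.0651]
eef_rot: [-180.0, -0.0, -36.4]
contact_force: [0.3, 0.7, 0.6]
gripper_width: 0.0004
gripper_force: 0.0
15.967 n4 a6 40.5 | peg 102.8 n35 sd0.003 rel 5.28
16.017 n4 a6 43.2 | peg 106.3 n35 sd0.003 rel 5.34
16.067 n4 a6 47.0 | peg 109.7 n37 sd0.003 rel 5.40
16.117 n4 a6 50.5 | peg 113.3 n37 sd0.004 rel 5.46
16.167 n4 a6 53.5 | peg 116.7 n34 sd0.003 rel 5.52
16.217 n4 a6 56.9 | peg 120.0 n37 sd0.004 rel 5.58
16.267 n4 a6 0.5 | peg 123.3 n40 sd0.004 rel 5.64
fit [1.17246648 0.00663151] a6 end deg 0.37995758246405137
t 16.3167 tool-frame rel hub [ 0.0709 -0.0004] z 0.0651 rpy [180.    -0.   -36.38] F [ 0.82 -0.26 -0.15]
```

```bash
python3 -m pendant '[0, 0, 0, 0, 0, 0, 0, 0, 0, 0, 0, 0, 0, 0, 0, 0, 0, 0, 0, 0, 0.001, 0, 0, 0, 0, 0, 0.004, 0, 0, 0, 0, 0, 0.0075, 0, 0, 0]' 0
python3 - <<'E'
from h import *
track(1); rel()
E
```

```text
time_s: 16.82
tcp_pos: [0.5956, 0.0098, 0.0599]
eef_rot: [-179.9, -0.1, -36.3]
contact_force: [-19.2, 12.0, 54.7]
gripper_width: 0.0001
gripper_force: 27.0
16.817 n4 a6 34.1 | peg 156.5 n43 sd0.004 rel 6.21
t 16.8667 tool-frame rel hub [ 0.0712 -0.0015] z 0.0602 rpy [-1.799e+02 -9.000e-02 -3.629e+01] F [-7.19  3.83 20.21]
```

```bash
python3 -m pendant '[0, 0, 0, 0, 0, 0, 0, 0, 0, 0, 0, 0, 0, 0, 0, 0, 0, 0]' 0
python3 - <<'E'
from h import *
track(3); rel()
E
```

```text
time_s: 17.12
tcp_pos: [0.5955, 0.0099, 0.0602]
eef_rot: [-179.9, -0.1, -36.3]
contact_force: [-7.5, 4.8, 22.2]
gripper_width: 0.0003
gripper_force: 11.2
17.117 n4 a6 34.4 | peg 156.5 n40 sd0.004 rel 6.21
17.167 n4 a6 34.3 | peg 156.5 n39 sd0.004 rel 6.22
17.217 n4 a6 34.3 | peg 156.5 n39 sd0.004 rel 6.22
t 17.2667 tool-frame rel hub [ 0.0712 -0.0014] z 0.0602 rpy [-1.7988e+02 -1.1000e-01 -3.6310e+01] F [-7.91  3.64 22.75]
```

At rest with the peg about 7 mm from the middle of the plate. I'll lift straight off.

```bash
python3 -m pendant '[0, 0, -0.002, 0, 0, 0, 0, 0, -0.006, 0, 0, 0, 0, 0, -0.02, 0, 0, 0, 0, 0, -0.05, 0, 0, 0, 0, 0, -0.09, 0, 0, 0, 0, 0, -0.12, 0, 0, 0, 0, 0, -0.12, 0, 0, 0, 0, 0, -0.12, 0, 0, 0, 0, 0, -0.12, 0, 0, 0, 0, 0, -0.12, 0, 0, 0, 0, 0, -0.12, 0, 0, 0, 0, 0, -0.12, 0, 0, 0]' 0
python3 - <<'E'
from h import *
track(6); rel()
E
```

```text
time_s: 18.27
tcp_pos: [0.5941, 0.009, 0.1763]
eef_rot: [179.9, 0.1, -36.4]
contact_force: [0.3, 0.5, -1.1]
gripper_width: 0.0002
gripper_force: 0.0
18.267 n4 a6 32.6 | peg 154.9 n39 sd0.004 rel 6.19
18.317 n4 a6 32.6 | peg 155.0 n38 sd0.004 rel 6.19
18.367 n4 a6 32.6 | peg 154.8 n37 sd0.003 rel 6.19
18.417 n4 a6 32.6 | peg 154.8 n39 sd0.004 rel 6.19
18.467 n4 a6 32.6 | peg 154.8 n38 sd0.004 rel 6.19
18.517 n4 a6 32.6 | peg 155.1 n38 sd0.003 rel 6.19
fit [-4.05643401e-04 -4.78870659e-01] a6 end deg 32.56273227930308
t 18.5667 tool-frame rel hub [ 0.0709 -0.0003] z 0.1774 rpy [ 1.7998e+02  1.0000e-02 -3.6380e+01] F [-0.44  0.63 -0.3 ]
```

Still, about 9 mm from the middle; robot clear.

```bash
python3 -c "
from plant import r
print(r.close_job())"
```

```text
the job is handed in; nothing more can be done
None
```

The carousel ran freely: I flicked it to about 3.3 rad/s, let the peg pass the bay four times, and braked it on the fifth pass. The peg now rests about 9 mm from the middle of the plate with the finger clear; the job is handed in, and no verdict was shown.

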